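Kit the tray for a pair of child's boots

TASK

Kit the wooden tray for the next pair of child's boots: stand the left and the right small last on their soles in the two long bays, heels towards the short bays, left and right as a pair of feet would stand seen from the heel end, and put one of the two low heel blocks in each short bay, standing on its wide seat as it does now. Leave the longer odd last, the tall heel and the hammer where they are.

Things in the scene. Friction and masses are not known exactly. Their poses are not given: they have to be found in the camera images.
- tray: fixed wooden tray, 245 x 169 mm, walls 18 high, bottom 4 thick. Origin: centre of underside; x along it from short to long bays, y left, z up. Two lanes, centres y = +40.5 (left) and -40.5, 76 wide inside; short heel bays x -116.5 to -56.5, long last bays x -51.5 to 116.5. A last centred in its bay, toe to +x, has its origin at x = 10. Swaps sides with the board.
- board: fixed off-white cutting board, 280 x 200 mm, 12 mm thick; origin at the centre of its underside, x along its length, z up. The three heel blocks, which change places among themselves, and the hammer lie on it.
- last_left: LEFT foot of the pair: green plastic child's shoe last on its sole, 145 mm long, 58 wide, 62 high, 0.2-0.34 kg. Origin on the sole plane, 50 from the heel end, 95 from the toe tip; x to the toe, z up. Cone (ankle) above it: sides upright, 34 apart in y at z 36-62, x -38 to 15, flat top; below z 36 44 wide; instep falls to a toe 20 high. Toe away from you, the tip swings 10 mm to the right (-y).
- last_right: RIGHT foot of the pair: green plastic child's shoe last on its sole, 145 mm long, 58 wide, 62 high, 0.2-0.34 kg. Origin on the sole plane, 50 from the heel end, 95 from the toe tip; x to the toe, z up. Cone (ankle) above it: sides upright, 34 apart in y at z 36-62, x -38 to 15, flat top; below z 36 44 wide; instep falls to a toe 20 high. Toe away from you, the tip swings 10 mm to the left (+y).
- odd_last: look-alike that stays: a larger right last, same plastic and shape, 174 mm long, 65 wide, 67 high, standing on its sole; origin under its cone, 60 mm from the heel end, x to the toe, z up. It changes places with the two small lasts.
- heel_a: low heel block, stacked brown leather, black rubber top, standing on its wide seat on the board; D-shaped, 44 mm long, 42 wide (40 at the top), 28 high, 35-60 g. Origin at the middle of its underside; x to the flat face of the D, y across its nearly upright sides, z up. The two low heels are alike and interchangeable.
- heel_b: low heel block, stacked brown leather, black rubber top, standing on its wide seat on the board; D-shaped, 44 mm long, 42 wide (40 at the top), 28 high, 35-60 g. Origin at the middle of its underside; x to the flat face of the D, y across its nearly upright sides, z up. The two low heels are alike and interchangeable.
- tall_heel: look-alike that stays: a tall tapered heel of the same brown leather and black rubber, 44 x 41 mm at the seat, narrowing to about 29 x 27 mm at the top, 54 mm high, standing on its seat on the board; origin at the middle of its underside, z up.
- hammer: bystander that stays: shoemaker's hammer lying flat across the far end of the board, 175 mm long, 25 mm high; origin on its underside in the handle, 33 mm from the middle of the steel head, x to the head.

How it is judged (in metres and radians):
At the end, for the whole second after the job is handed in: Each small last flat on its lane's long bay, toe to tray +x (origin within 16 mm of x = +10, 14 mm of the lane centre, 0.3 rad); one low heel on its seat in each short bay (within 14 mm in x, 22 mm in y); all at rest. Odd last, tall heel, hammer moved under 30 mm (x of last_left in the frame of tray between -0.006 and 0.026 m and y of last_left in the frame of tray between 0.0265 and 0.0545 m and z of last_left in the frame of tray between 0 and 0.008 m and angle between each of last_left, last_right's own z axis and vertical below 0.08 rad and angle between the x axis of each of last_left, last_right and the x axis of tray, either way round below 0.3 rad and x of last_right in the frame of tray between -0.006 and 0.026 m and y of last_right in the frame of tray between -0.0545 and -0.0265 m and z of last_right in the frame of tray between 0 and 0.008 m and (((x of heel_a in the frame of tray between -0.1005 and -0.0725 m and y of heel_a in the frame of tray between 0.0185 and 0.0625 m and z of heel_a in the frame of tray between 0 and 0.008 m and angle between heel_a's own z axis and vertical below 0.1 rad) and (x of heel_b in the frame of tray between -0.1005 and -0.0725 m and y of heel_b in the frame of tray between -0.0625 and -0.0185 m and z of heel_b in the frame of tray between 0 and 0.008 m and angle between heel_b's own z axis and vertical below 0.1 rad)) or ((x of heel_a in the frame of tray between -0.1005 and -0.0725 m and y of heel_a in the frame of tray between -0.0625 and -0.0185 m and z of heel_a in the frame of tray between 0 and 0.008 m and angle between heel_a's own z axis and vertical below 0.1 rad) and (x of heel_b in the frame of tray between -0.1005 and -0.0725 m and y of heel_b in the frame of tray between 0.0185 and 0.0625 m and z of heel_b in the frame of tray between 0 and 0.008 m and angle between heel_b's own z axis and vertical below 0.1 rad))) and linear speed of each of last_left, last_right, heel_a, heel_b below 0.01 m/s and distance of each of odd_last, tall_heel, hammer from where it was at the start of the episode below 0.03 m); the robot touches nothing.
It also fails if it takes over 112 s, if anything falls off the work surface, if the arm or the gripper's body presses on something with over 40 N, if the wrist force passes 120 N, or if a joint passes its speed limit or range.

ROBOT

A 6-joint arm with a two-finger parallel gripper is mounted at the origin on the work surface. World frame = base frame: x ahead of the robot, y to its left, z up, the work surface at z = 0. Lengths are in mm, angles in rad, forces in N, time in s.
With the tool pointing down it reaches from about 325 to 775 mm from the base axis. Payload 5.5 kg.
Tool frame: the origin (TCP) lies at the very end of the fingers, on their centre line; the grasp point (between the pads) lies bot.grip_point_offset behind it (bot.grip_point_offset is the distance from the TCP to the grasp point, in mm); z points along the fingers, y is the line along which they close (so a half turn about z gives the same grasp; the last joint's range is limited). The gripper opens to 85 mm and grips with 20 to 120 N. Pads are 22 mm wide; open, the fingers measure 114 mm over their backs; the gripper's body (76 mm by 85 mm) begins 54 mm behind the grasp point. The pads swing forward as they close: fully open they stand 13 mm farther back than shut.
Start: joints at [1.261, 0.091, 1.231, -0, 1.82, -0.057], TCP at [150.073, 580.943, 231.275] pointing down, gripper open.
Joint ranges: [-2.87, 2.87], [-0.86, 2.18], [0.17, 2.46], [-1.51, 4.65], [0.06, 2.69], [-2.65, 2.65]. Speed limits (rad/s): [2.57, 2.57, 3.01, 3.14, 3.14, 3.14].

INTERFACE

Orientations are given as [roll, pitch, yaw] about the fixed x, y, z axes, in that order (R = Rz(yaw) Ry(pitch) Rx(roll)).
In Python, from rig import bot gives the robot as it stands.
- The arm moves only by the tool arm_command, never from a script. Its argument "moves" is one flat list of numbers, 7 for each row, row after row: the shift along the tool's x, y, z in cm, then the turn, a rotation vector about the tool's x, y, z in degrees, then the opening in per cent of the stroke, from 0 (shut) to 100 (fully open). In form: [tx, ty, tz, rx, ry, rz, hand, tx, ty, tz, rx, ry, rz, hand, ...]. A call has 1 to 10 rows; each row is the pose to reach, as a shift and turn from the pose commanded when the call began, along the tool's axes at that moment; what a row does not reach only later rows make up. A row lasts 1/12 s, in which the tool goes at most 41.7 mm and 7.16 degrees, less where a joint would pass 70% of its speed; a pose out of reach is approached as far as the arm can. A call with a gripper value outside its range is refused whole. The fingers move at their own pace and stop on an object; "grip_force" is the grip in N (left out, the last holds). Time passes only in rows, so rows that repeat a pose let the fingers close. It gives the time, the measured TCP pose, the force, the opening and the grip force at its end, in the units of the state.
- bot.read_state(): the state, without advancing time (a new reading comes with each control period).
- bot.read_camera(name): name is "scene" or "side" or "wrist"; returns a dict with "img" (400x640x3 uint8, red, green, blue), "fovy" (degrees; the focal length in pixels is half the picture's height over the tangent of half this angle, whatever the lens; pixels are square), "cx", "cy" (the principal point, pixels), "dist" ([k1, k2, p1, p2, k3] as OpenCV has them; the pictures are not rectified), "R" (3x3) and "t" (3): a world point X has camera coordinates R X + t. Camera axes: x right, y down, z forward; pixel columns grow to the right and rows downward; lengths in mm; the calibration is good to about 2 mm. A picture is of the moment at which its call begins. There is no depth.
- bot.sign_off(): hands the job in; it is judged then, once.
Trained networks look in the newest picture that a camera, given by its name, has taken for a name from the list of things; names that differ only in an ending like _2 or _b are one class to them, and where a whole thing is asked for, a point or a joint stands for the part that bears it (a point fixed in the world has none). Each returns a list of dicts, best first, with "confidence" (0 to 1); they miss things now and then, are a little off and sometimes report something else, mostly with a low value. They report only what shows in the picture. A call takes as long as a camera call.
- bot.outline_of(camera, target): "pixels" (400x640 bool, what is visible of it) and "at" ([column, row] in pixels, amid what is visible of it).
The state is a dict: "time": time; "qpos": joint angles; "joint_velocities": joint speeds; "joint_efforts": joint torques, N m; "ee_pos": TCP position; "orientation": TCP orientation; "ft_force": force on the tool from outside, world axes, zero at the start; "moment": the same for the moment, N m; "grip_width": finger opening in mm; "grasp_force": force on a finger pad.
Only numpy, scipy, OpenCV 4.12 (cv2) and the standard library are available. Lean on these libraries where they do the work, as an engineer would, in place of code of your own. Each camera call takes 0.05 s, during which the arm holds its last target. There are 200 camera calls.

## Working session

There is one attempt and no reset: what is moved stays moved. The work goes in short steps, Python scripts to look and compute and a tool call to move; the robot and the scene stay as the last step left them, time stands still between calls to the robot, and variables do not carry over. Pictures are saved under pics/ and viewed, at most 14 in all, crops included, and the job is handed in when it is done.

Besides the shell and the picture viewer there is one more tool, called after ">>>" in YAML: its name, and indented under it one key for each argument. arm_command: Moves the arm, as the interface text tells. Its arguments: {"type":"object","properties":{"moves":{"type":"array"},"grip_force":{"type":"number"}},"required":["moves"]}

```bash
mkdir -p pics; ls
cat > h.py <<'E'
import numpy as np, cv2
from rig import bot
def K(c):
    f=200/np.tan(np.radians(c["fovy"])/2); return np.array([[f,0,c["cx"]],[0,f,c["cy"]],[0,0,1]])
def cam(n,save=None):
    c=bot.read_camera(n)
    if save: cv2.imwrite("pics/"+save+".png",c["img"][:,:,::-1])
    return c
def back(c,px,z):
    p=cv2.undistortPoints(np.array(px,float).reshape(-1,1,2),K(c),np.array(c["dist"],float)).reshape(-1,2)
    R=np.array(c["R"]);t=np.array(c["t"]);o=-R.T@t
    d=np.c_[p,np.ones(len(p))]@R
    return o+d*((z-o[2])/d[:,2])[:,None]
def proj(c,X):
    return cv2.projectPoints(np.array(X,float).reshape(-1,1,3),cv2.Rodrigues(np.array(c["R"],float))[0],np.array(c["t"],float),K(c),np.array(c["dist"],float))[0].reshape(-1,2)
E
python3 - <<'E'
from h import *
s=bot.read_state(); print(s, bot.grip_point_offset)
for n in ["scene","side","wrist"]:
    c=cam(n,n+"0"); print(n,c["fovy"],np.round(c["R"],2).tolist(),np.round(c["t"]),c["dist"])
    for o in ["tray","board","last_left","last_right","odd_last","heel_a","tall_heel","hammer"]:
        r=bot.outline_of(n,o)
        print(o,[(round(x["confidence"],2),np.round(x["at"]).tolist(),int(x["pixels"].sum()), np.round(back(c,[x["at"]],20)[0]).tolist()) for x in r])
E
```

```text
pics
{'time': 0.0, 'qpos': array([ 1.26130560e+00,  9.18573132e-02,  1.23190321e+00,  1.27858524e-05,
        1.81981944e+00, -5.66858365e-02]), 'joint_velocities': array([ 8.08020165e-05, -7.92661032e-05, -5.67169050e-04, -1.06172812e-03,
        1.28854488e-03, -3.49497702e-04]), 'joint_efforts': array([-8.66478913e-04, -4.58742821e+01, -4.18017268e+01, -3.09410016e-04,
        1.20239815e-02, -5.69500423e-05]), 'ee_pos': array([149.97196268, 580.65057551, 230.14202521]), 'orientation': array([-3.13960924e+00, -1.24969667e-04,  2.88879078e+00]), 'ft_force': array([-0.28309666,  0.37054026, -1.04117673]), 'moment': array([0.047428  , 0.02100779, 0.0108002 ]), 'grasp_force': 0.0, 'grip_width': 85.0887975828798} 18.700000000000003
scene 57.155353071055394 [[0.12, 0.99, -0.02], [0.82, -0.11, -0.56], [-0.55, 0.05, -0.83]] [ -79. -430. 1224.] [-0.00335541  0.          0.          0.          0.        ]
tray [(0.64, [419.0, 188.0], 5328, [533.0, 270.0, 20.0])]
board [(0.96, [196.0, 223.0], 6164, [567.0, -282.0, 20.0])]
last_left [(0.83, [314.0, 213.0], 1325, [573.0, -0.0, 20.0])]
last_ri
[... 716 characters left out ...]
 [292.0, 234.0], 1550, [451.0, -23.0, 20.0]), (0.33, [396.0, 340.0], 601, [441.0, -350.0, 20.0])]
odd_last [(0.66, [360.0, 174.0], 1499, [696.0, 5.0, 20.0])]
heel_a [(0.75, [402.0, 286.0], 458, [537.0, -280.0, 20.0]), (0.66, [357.0, 297.0], 491, [449.0, -235.0, 20.0])]
tall_heel [(0.79, [396.0, 343.0], 595, [436.0, -355.0, 20.0])]
hammer [(0.56, [430.0, 262.0], 1118, [626.0, -281.0, 20.0]), (0.52, [237.0, 157.0], 4721, [500.0, 263.0, 20.0])]
wrist 58.780857045973505 [[0.25, 0.97, -0.0], [0.93, -0.24, 0.27], [0.26, -0.07, -0.96]] [-600.  -36.  379.] [0.00172114 0.         0.         0.         0.        ]
tray []
board []
last_left []
last_right []
odd_last []
heel_a []
tall_heel []
hammer []
```

View pics/scene0.png

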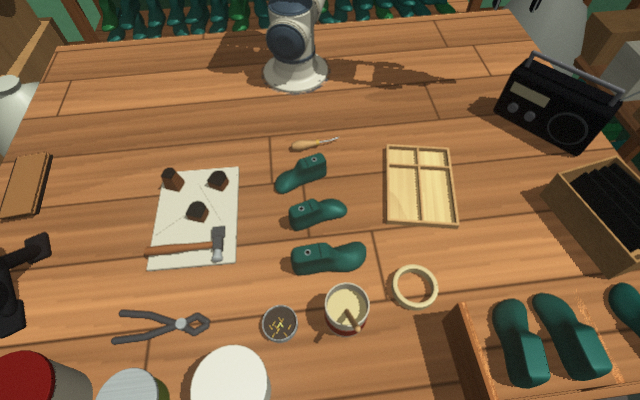

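View pics/side0.png

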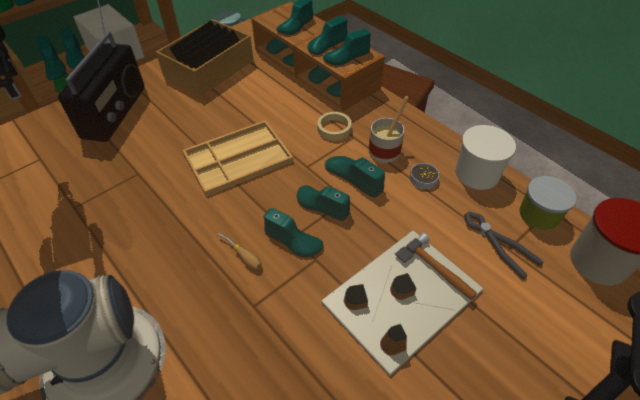

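View pics/wrist0.png

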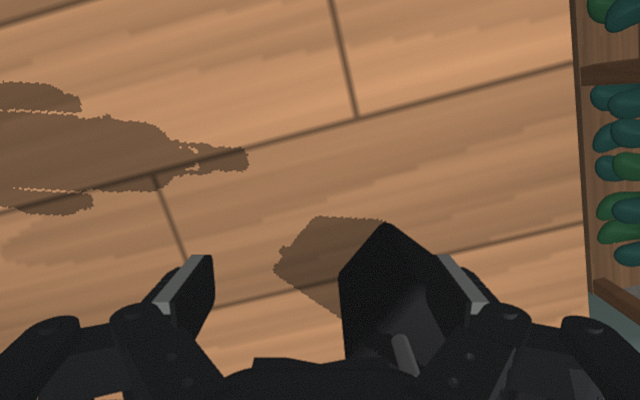

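The scene shows three green lasts: the near one at (303,173) with its toe left, the middle one at (318,213) with its toe right, and the large odd one at (325,257). The tray is at (420,187) with its short bays towards the robot. The board is at (195,220), with low heels at (217,180) and (197,211), the tall heel at (171,178) and the hammer at the far end. The side picture agrees, and the wrist picture shows only bare table. I'll move above the lasts.

>>> arm_command:
  moves: [-55.9,-52.6,-3,0,0,75.5,100,-55.9,-52.6,-3,0,0,75.5,100,-55.9,-52.6,-3,0,0,75.5,100,-55.9,-52.6,-3,0,0,75.5,100,-55.9,-52.6,-3,0,0,75.5,100,-55.9,-52.6,-3,0,0,75.5,100,-55.9,-52.6,-3,0,0,75.5,100,-55.9,-52.6,-3,0,0,75.5,100,-55.9,-52.6,-3,0,0,75.5,100,-55.9,-52.6,-3,0,0,75.5,100]

```text
time: 2.18
ee_pos: [372.8, 227.0, 248.0]
orientation: [3.14, -0.0, 1.633]
ft_force: [0.9, 0.6, -0.8]
grip_width: 85.6
grasp_force: 0.0
```

```bash
cat >> h.py <<'E'
from scipy.spatial.transform import Rotation as Rot
def go(x,y,z,yawdeg,s=None):
    "row (cm, deg) from present pose to tool-down pose"
    s=s or bot.read_state(); R0=Rot.from_euler('xyz',s["orientation"]); 
    R1=Rot.from_euler('xyz',[np.pi,0,np.radians(yawdeg)])
    d=R0.inv().apply(np.array([x,y,z])-s["ee_pos"])/10; r=(R0.inv()*R1).as_rotvec(degrees=True)
    n=max(np.linalg.norm(d)/4.17,np.linalg.norm(r)/7.16)
    print("row",np.round(d,2),np.round(r,1),"rows",round(n,1))
E
python3 -c "
from h import *
s=bot.read_state();print(s['time'],s['ee_pos'],s['orientation'],s['qpos'])
go(560,-68,260,90)"
```

```text
2.1833 [372.8352043  227.01885301 248.02171546] [ 3.14044737e+00 -4.66303257e-04  1.63295699e+00] [ 4.68987504e-01 -3.45721137e-01  1.60139737e+00 -2.62223230e-05
  1.88468010e+00  4.06818992e-01]
row [-30.61  16.85  -1.19] [ 0.1 -0.   3.6] rows 8.4
```

>>> arm_command:
  moves: [-30.6,16.8,-1.2,0,0,3.5,100,-30.6,16.8,-1.2,0,0,3.5,100,-30.6,16.8,-1.2,0,0,3.5,100,-30.6,16.8,-1.2,0,0,3.5,100,-30.6,16.8,-1.2,0,0,3.5,100,-30.6,16.8,-1.2,0,0,3.5,100,-30.6,16.8,-1.2,0,0,3.5,100,-30.6,16.8,-1.2,0,0,3.5,100,-30.6,16.8,-1.2,0,0,3.5,100,-30.6,16.8,-1.2,0,0,3.5,100]

```text
time: 3.02
ee_pos: [561.8, -68.6, 258.2]
orientation: [-3.14, 0.001, 1.573]
ft_force: [-0.1, 0.7, -0.5]
grip_width: 85.5
grasp_force: 0.0
```

Run:
```python
from h import *
s=bot.read_state();print(s['time'],s['ee_pos'],s['orientation'])
c=cam("wrist","wrist1")
for o in ["board","last_left","last_right","odd_last","heel_a","tall_heel","hammer"]:
    for x in bot.outline_of("wrist",o):
        print(o,round(x["confidence"],2),np.round(x["at"]),x["pixels"].sum())
cs=cam("scene")
for n,cc in (("scene",cs),("wrist",c)):
  r=bot.outline_of(n,"tray")
  for x in r[:1]:
    m=x["pixels"].astype(np.uint8); ct=max(cv2.findContours(m,0,2)[0],key=cv2.contourArea)
    print(n,cv2.minAreaRect(back(cc,ct.reshape(-1,2),18)[:,:2].astype(np.float32)))
```

```text
3.0167 [561.78835643 -68.57335553 258.21024481] [-3.13995406e+00  6.44806388e-04  1.57310863e+00]
board 0.64 [304. 313.] 15285
board 0.34 [378. 299.] 2114
last_left 0.87 [327.  83.] 6568
last_right 0.98 [211. 114.] 7435
odd_last 0.91 [452.  82.] 10227
heel_a 0.91 [229. 300.] 1277
heel_a 0.62 [301. 334.] 1517
tall_heel 0.84 [223. 368.] 286
hammer 0.79 [376. 301.] 2243
hammer 0.21 [225. 368.] 252
scene ((517.5630493164062, 275.9886474609375), (174.48977661132812, 254.92330932617188), 78.42878723144531)
wrist ((448.8963623046875, -21.893783569335938), (59.56267166137695, 151.96243286132812), 22.003799438476562)
```

View pics/wrist1.png

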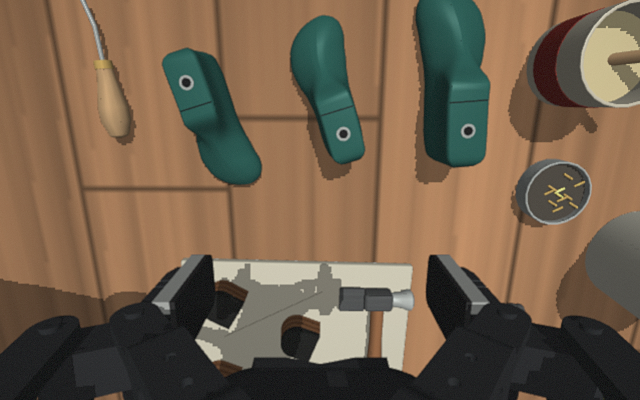

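The wrist view shows the right last with its toe down and cone ring at (186,82), the left last with its toe up and ring at (343,133), and the odd last with its ring at (468,130). Each toe swings as the networks' labels say. Next I'll work out the poses of the lasts and the tray.

```bash
cat >> h.py <<'E'
from scipy.optimize import minimize
def hullmask(c,X):
    m=np.zeros((400,640),np.uint8); h=cv2.convexHull(proj(c,X).astype(np.float32)); cv2.fillConvexPoly(m,np.round(h*16).astype(np.int32),1,shift=4); return m>0
def fit(views,pts,x0,z0,inits):
    "views: [(cam,mask)], pts Nx3 in body; returns best (x,y,yaw,cost)"
    def f(p):
        R=Rot.from_euler('z',p[2]/30).as_matrix(); X=pts@R.T+[p[0],p[1],z0]; s=0
        for c,m in views:
            q=hullmask(c,X); s+=1-(q&m).sum()/max(1,(q|m).sum())
        return s/len(views)
    rs=[minimize(f,[x0[0],x0[1],30*a],method='Nelder-Mead',options=dict(initial_simplex=[[x0[0]+d[0],x0[1]+d[1],30*a+d[2]] for d in [(0,0,0),(8,0,0),(0,8,0),(0,0,6)]])) for a in inits]
    r=min(rs,key=lambda r:r.fun); return r.x[0],r.x[1],np.degrees(r.x[2]/30),r.fun
def box(l,w,h): return np.array([[a*l/2,b*w/2,z] for a in(1,-1) for b in(1,-1) for z in(0,h)],float)
def heel(h=28,top=40):
    a=np.linspace(np.pi/2,1.5*np.pi,13); o=lambda s,z:np.c_[np.r_[np.cos(a)*21-1,22,22]*s,np.r_[np.sin(a)*21,-21,21]*s,np.full(15,z)]
    return np.r_[o(1,0),o(top/42,h)]
E
python3 - <<'E'
from h import *
c=cam("wrist"); 
p=back(c,[[186,82],[197,108],[343,133],[330,101]],62); print("rings/edges",np.round(p,1).tolist())
for i in (0,2): print(np.degrees(np.arctan2(*(p[i+1]-p[i])[[1,0]])))
C={n:cam(n) for n in("scene","side")}; M={}
for n in C:
    for o in("tray","heel_a"): M[n,o]=bot.outline_of(n,o)
print("tray",fit([(C[n],M[n,"tray"][0]["pixels"]) for n in C],[517,276],0,box(245,169,18) if 0 else box(245,169,18),[0,-.2,.2]))
for n in C:
  print("tray",n,fit([(C[n],M[n,"tray"][0]["pixels"])],[517,276],0,box(245,169,18),[0,-.2,.2]))
  for x in M[n,"heel_a"]: print("heel",n,x["confidence"],back(C[n],[x["at"]],26)[0][:2],fit([(C[n],x["pixels"])],back(C[n],[x["at"]],26)[0][:2],12,heel(),np.arange(6)*np.pi/3))
E
```

```text
rings/edges [[438.5, 18.4, 62.0], [446.5, -4.5, 62.0], [582.8, -26.3, 62.0], [570.1, 2.8, 62.0]]
-70.58249118966792
113.68882143768093Traceback (most recent call last):
  File "<stdin>", line 8, in <module>
  File "h.py", line 34, in fit
    rs=[minimize(f,[x0[0],x0[1],30*a],method='Nelder-Mead',options=dict(initial_simplex=[[x0[0]+d[0],x0[1]+d[1],30*a+d[2]] for d in [(0,0,0),(8,0,0),(0,8,0),(0,0,6)]])) for a in inits]
                    ~~^^^
TypeError: 'int' object is not subscriptable
```

```bash
sed -i 's/def fit(views,pts,x0,z0,inits)/def fit(views,x0,z0,pts,inits)/' h.py
python3 - <<'E'
from h import *
C={n:cam(n) for n in("scene","side")}; M={}
for n in C:
    for o in("tray","heel_a"): M[n,o]=bot.outline_of(n,o)
B=box(245,169,18)
print("tray",np.round(fit([(C[n],M[n,"tray"][0]["pixels"]) for n in C],[517,276],0,B,[0,-.2,.2]),2))
for n in C:
  print("tray",n,M[n,"tray"][0]["confidence"],np.round(fit([(C[n],M[n,"tray"][0]["pixels"])],[517,276],0,B,[0,-.2,.2]),2))
  for x in M[n,"heel_a"]: print("heel",n,x["confidence"],np.round(fit([(C[n],x["pixels"])],back(C[n],[x["at"]],26)[0][:2],12,heel(),np.arange(6)*np.pi/3),2))
go(438,19,140,108)
E
```

```text
tray [ 5.1051e+02  2.7946e+02 -1.2370e+01  4.0000e-02]
tray scene 0.66 [ 5.0899e+02  2.7800e+02 -1.2130e+01  3.0000e-02]
heel scene 0.88 [ 4.5029e+02 -2.3462e+02  2.9484e+02  2.4000e-01]
heel scene 0.71 [ 5.3581e+02 -2.7801e+02  2.4008e+02  1.4000e-01]
heel scene 0.51 [ 585.93 -337.63  262.95    0.92]
tray side 0.56 [ 5.1042e+02  2.7963e+02 -1.2360e+01  4.0000e-02]
heel side 0.83 [ 5.3268e+02 -2.7964e+02  2.4317e+02  1.2000e-01]
heel side 0.66 [ 4.4282e+02 -2.3454e+02  3.2732e+02  6.0000e-02]
row [  8.49 -12.21  11.95] [ -0.    0.  -17.6] rows 4.6
```

>>> arm_command:
  moves: [8.5,-12.2,12,0,0,-18,100,8.5,-12.2,12,0,0,-18,100,8.5,-12.2,12,0,0,-18,100,8.5,-12.2,12,0,0,-18,100,8.5,-12.2,12,0,0,-18,100,8.5,-12.2,12,0,0,-18,100,8.5,-12.2,12,0,0,-18,100]

```text
time: 4.8
ee_pos: [437.4, 19.5, 139.0]
orientation: [-3.141, -0.0, 1.893]
ft_force: [0.1, 0.2, 0.4]
grip_width: 85.5
grasp_force: 0.0
```

Run:
```python
from h import *
s=bot.read_state();print(s['time'],s['ee_pos'],s['orientation'])
c=cam("wrist","wrist2")
print(proj(c,[[438.5,18.4,62],[446.5,-4.5,62]]), proj(c,[s['ee_pos']]))
```

```text
4.8 [437.36244145  19.49195247 138.98608609] [-3.14092536e+00 -3.64546564e-05  1.89306826e+00]
[[320.023278   210.67049312]
 [320.51366808 245.38948133]] [[318.11003561 260.22979881]]
```

View pics/wrist2.png

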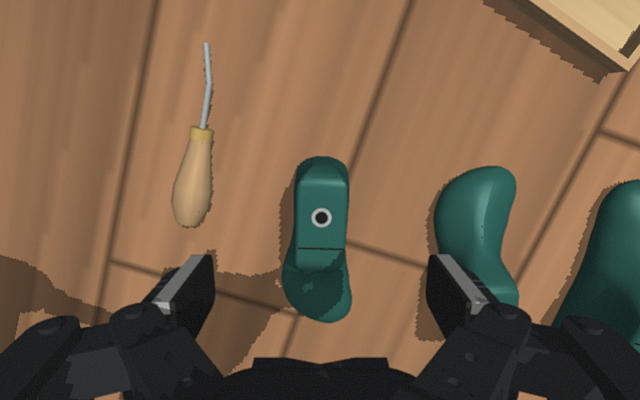

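The ring is at (321,217), about 5 mm further towards the tool's −x than expected, and the yaw is fine. I'll go down and grip.

>>> arm_command:
  moves: [-0.5,0.1,5,0,0,0,100,-0.5,0.1,8,0,0,0,100,-0.5,0.1,10.2,0,0,0,100,-0.5,0.1,10.2,0,0,0,30,-0.5,0.1,10.2,0,0,0,0,-0.5,0.1,10.2,0,0,0,0,-0.5,0.1,10.2,0,0,0,0,-0.5,0.1,10.2,0,0,0,0,-0.5,0.1,10.2,0,0,0,0,-0.5,0.1,10.2,0,0,0,0]
  grip_force: 80

```text
time: 5.68
ee_pos: [442.6, 14.3, 41.0]
orientation: [3.137, 0.003, 1.892]
ft_force: [-0.6, -1.5, 4.9]
grip_width: 32.4
grasp_force: 78.9
```

>>> arm_command:
  moves: [0,0,-3,0,0,0,0,0,0,-6,0,0,0,0,0,0,-10,0,0,0,0,0,0,-10,0,0,0,0]

```text
time: 6.02
ee_pos: [444.3, 14.6, 147.7]
orientation: [3.128, 0.005, 1.892]
ft_force: [1.4, -1.1, -0.5]
grip_width: 32.4
grasp_force: 79.8
```

Run:
```python
from h import *
s=bot.read_state();print(s['time'],s['ee_pos'],s['orientation'],s['grip_width'],s['grasp_force'])
c=cam("wrist","wrist3")
a=np.radians(-12.3)
def T(x,y): return 510.3+x*np.cos(a)-y*np.sin(a), 279.3+x*np.sin(a)+y*np.cos(a)
print("right grip target",T(-2,-40.5),"left",T(-2,40.5))
go(*T(-2,-40.5),135,180-12.3)
```

```text
6.0167 [444.3428009   14.5864257  147.70433311] [3.12750722 0.00531821 1.89196057] 32.366068367974385 79.809427682776
right grip target (np.float64(499.71817820699295), np.float64(240.15571500792177)) left (np.float64(516.9736394952661), np.float64(319.29640653717814))
row [19.63 12.43  0.98] [  0.4   0.5 -59.3] rows 8.3
```

View pics/wrist3.png

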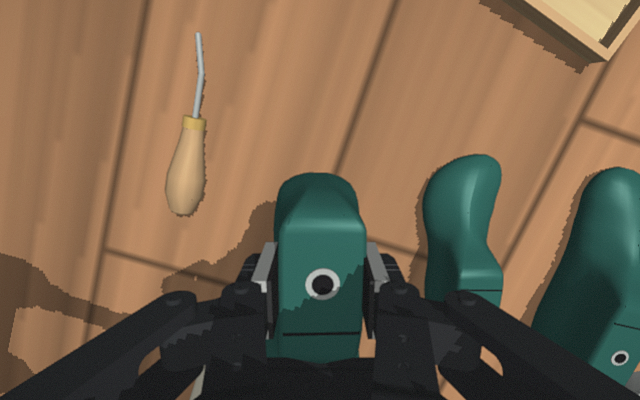

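The last is held, with the ring at (322,284) between the pads. I'll carry it to the tray.

>>> arm_command:
  moves: [19.6,12.4,1,0.4,0.5,-59.3,0,19.6,12.4,1,0.4,0.5,-59.3,0,19.6,12.4,1,0.4,0.5,-59.3,0,19.6,12.4,1,0.4,0.5,-59.3,0,19.6,12.4,1,0.4,0.5,-59.3,0,19.6,12.4,1,0.4,0.5,-59.3,0,19.6,12.4,1,0.4,0.5,-59.3,0,19.6,12.4,1,0.4,0.5,-59.3,0,19.6,12.4,1,0.4,0.5,-59.3,0,19.6,12.4,1,0.4,0.5,-59.3,0]

```text
time: 6.9
ee_pos: [496.2, 240.1, 126.8]
orientation: [-3.139, -0.011, 2.929]
ft_force: [-0.7, -0.5, -2.1]
grip_width: 32.2
grasp_force: 80.2
```

Run:
```python
from h import *
s=bot.read_state();print(s['time'],s['ee_pos'],s['orientation'],s['grip_width'],s['grasp_force'])
c=cam("wrist","wrist4")
R0=Rot.from_euler('xyz',s["orientation"])
for x in (0,-3,3,6): print(x,proj(c,[s['ee_pos']+R0.apply([x,0,-21])]))
a=np.radians(-12.3)
def T(x,y): return 510.3+x*np.cos(a)-y*np.sin(a), 279.3+x*np.sin(a)+y*np.cos(a)
im=c["img"][:,:,::-1].copy()
for q in [(-122.5,84.5),(-122.5,-84.5),(122.5,-84.5),(122.5,84.5),(-54,0)]:
    p=proj(c,[[*T(*q),18]])[0]; cv2.circle(im,tuple(int(v) for v in p),3,(0,0,255),1)
cv2.imwrite("pics/w4.png",im)
go(*T(-2,-40.5),135,180-12.3)
```

```text
6.9 [496.21308499 240.09125769 126.81721047] [-3.13931507 -0.01148179  2.9287114 ] 32.2191444996949 80.22661885712296
0 [[319.05624097 282.63292373]]
-3 [[319.05945976 289.68435259]]
3 [[319.0529826  275.49786499]]
6 [[319.0496839  268.27764946]]
row [-0.32  0.1  -0.81] [-0.1 -0.6 -0.1] rows 0.2
```

View pics/w4.png

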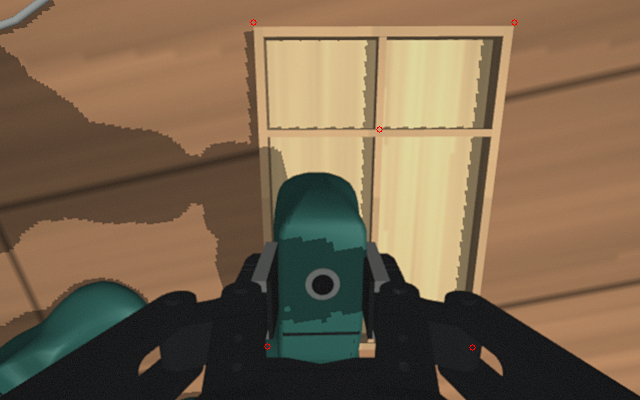

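The tray's rim matches the fit within about 3 mm: far corners at (254,28) and (514,28), lane cross at (381,132). The last is over the right lane, heel towards the short bay. I'll lower it.

>>> arm_command:
  moves: [-0.5,0.1,3,0,-0.6,0,0,-0.5,0.1,5.5,0,-0.6,0,0,-0.5,0.1,7,0,-0.6,0,0,-0.5,0.1,7.6,0,-0.6,0,0,-0.5,0.1,7.9,0,-0.6,0,0,-0.5,0.1,7.9,0,-0.6,0,0]

```text
time: 7.45
ee_pos: [500.7, 239.7, 48.5]
orientation: [-3.14, -0.0, 2.926]
ft_force: [-0.3, -0.1, -1.0]
grip_width: 32.3
grasp_force: 80.2
```

Run:
```python
from h import *
s=bot.read_state();print(s['time'],s['ee_pos'],s['orientation'],s['ft_force'])
c=cam("side","side1"); cv2.imwrite("pics/s1.png",cv2.resize(c["img"][80:240,140:380,::-1],None,fx=3,fy=3,interpolation=2))
```

```text
7.45 [500.72131737 239.65422331  48.49734482] [-3.13984528e+00 -2.44160087e-04  2.92594860e+00] [-0.32192613 -0.0949747  -0.98741905]
```

View pics/s1.png

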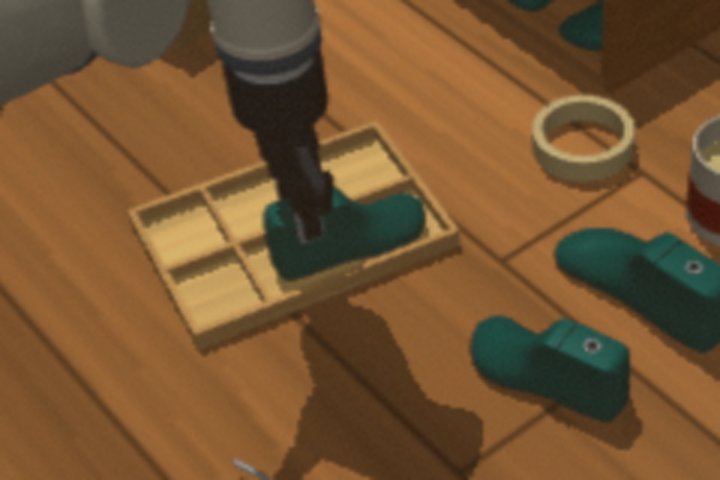

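The crop shows the last upright over the long right bay, close to the floor. I'll lower it until it touches.

>>> arm_command:
  moves: [0,0,0.2,0,0,0,0,0,0,0.3,0,0,0,0,0,0,0.4,0,0,0,0,0,0,0.4,0,0,0,0]

```text
time: 7.83
ee_pos: [501.1, 240.0, 45.2]
orientation: [-3.141, 0.001, 2.927]
ft_force: [-0.6, 0.7, -0.6]
grip_width: 32.3
grasp_force: 80.2
```

>>> arm_command:
  moves: [0,0,0.1,0,0,0,0,0,0,0.2,0,0,0,0,0,0,0.3,0,0,0,0,0,0,0.3,0,0,0,0]

```text
time: 8.17
ee_pos: [501.1, 240.0, 45.0]
orientation: [-3.141, 0.002, 2.927]
ft_force: [-7.8, -1.9, 13.8]
grip_width: 32.2
grasp_force: 82.0
```

>>> arm_command:
  moves: [0,0,-0.1,0,0,0,45,0,0,-0.1,0,0,0,65,0,0,-0.1,0,0,0,70,0,0,-0.1,0,0,0,70,0,0,-3,0,0,0,70,0,0,-7,0,0,0,80,0,0,-10,0,0,0,100,0,0,-10,0,0,0,100]

```text
time: 8.83
ee_pos: [503.6, 241.1, 149.6]
orientation: [3.137, 0.01, 2.927]
ft_force: [0.9, 0.3, 0.8]
grip_width: 85.5
grasp_force: 0.0
```

Run:
```python
from h import *
s=bot.read_state();print(s['time'],s['ee_pos'],s['orientation'],s['grip_width'],s['qpos'])
c=cam("wrist","wrist5")
for x in bot.outline_of("wrist","last_right")[:1]: print(x["at"],x["confidence"])
print(proj(c,[[501.1,240,66]]))
go(583,-27,150,114)
```

```text
8.8333 [503.58660825 241.08254729 149.6319241 ] [3.13651275 0.00984589 2.92683161] 85.50839573286393 [ 3.86396628e-01 -3.19798692e-02  1.50037012e+00 -1.38514653e-03
  1.66220942e+00 -9.69797691e-01]
[315.5, 229.9] 0.71
[[316.57512719 200.51656644]]
row [-13.65 -24.38  -0.65] [ 0.1  0.1 53.7] rows 7.5
```

View pics/wrist5.png

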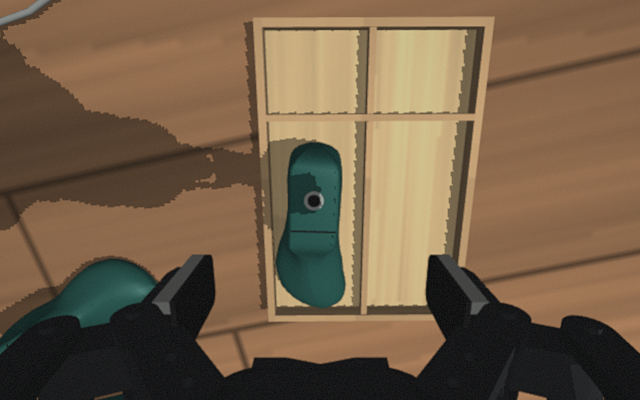

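The right last stands in the right long bay, with its ring at (314,201) as predicted and its toe away from the short bays. Next is the left last.

>>> arm_command:
  moves: [-13.6,-24.4,-0.6,0,0,53.7,100,-13.6,-24.4,-0.6,0,0,53.7,100,-13.6,-24.4,-0.6,0,0,53.7,100,-13.6,-24.4,-0.6,0,0,53.7,100,-13.6,-24.4,-0.6,0,0,53.7,100,-13.6,-24.4,-0.6,0,0,53.7,100,-13.6,-24.4,-0.6,0,0,53.7,100,-13.6,-24.4,-0.6,0,0,53.7,100,-13.6,-24.4,-0.6,0,0,53.7,100]

```text
time: 9.68
ee_pos: [581.0, -29.3, 145.1]
orientation: [-3.137, -0.001, 1.984]
ft_force: [0.1, -0.1, -0.4]
grip_width: 85.5
grasp_force: 0.0
```

Run:
```python
from h import *
s=bot.read_state();print(s['time'],s['ee_pos'],s['orientation'],s['grip_width'])
c=cam("wrist","wrist6")
R0=Rot.from_euler('xyz',s["orientation"])
g=c["img"].astype(int); print(g.shape)
# ring: bright low-saturation pixels
sat=g.max(2)-g.min(2); m=((g.min(2)>110)&(sat<40)).astype(np.uint8)
n,l,st,ce=cv2.connectedComponentsWithStats(m)
for i in range(1,n):
    if st[i,4]>25:
        d=R0.inv().apply(back(c,[ce[i]],62)[0]-s['ee_pos']); print(st[i].tolist(),np.round(ce[i]),np.round(d,1))
```

```text
9.6833 [580.96909322 -29.33495003 145.1048972 ] [-3.13691766e+00 -7.41349571e-04  1.98408622e+00] 85.54228868358902
(400, 640, 3)
[313, 201, 20, 19, 199] [322. 210.] [-2.8  2.3 83.1]
[470, 264, 19, 17, 123] [481. 270.] [-46.6 113.   82.5]
[31, 266, 113, 60, 3468] [ 78. 295.] [ -67.  -172.4   83.9]
[154, 301, 15, 8, 71] [161. 303.] [ -73.6 -114.1   83.6]
[536, 320, 16, 5, 34] [543. 322.] [-87.9 163.1  82.3]
[196, 327, 103, 50, 2095] [234. 351.] [-114.   -63.9   83.3]
[95, 393, 28, 7, 125] [111. 397.] [-156.4 -162.7   83.8]
[518, 393, 28, 7, 101] [529. 397.] [-154.7  162.8   82.2]
```

View pics/wrist6.png

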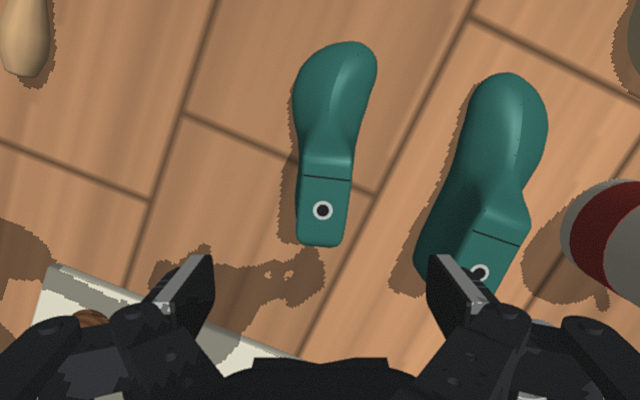

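The ring is at (322,210) with the front edge tilted about 8° clockwise, and the odd last is clear of the right finger. I'll correct for that, go down and grip.

>>> arm_command:
  moves: [-0.3,0.2,3,0,0,8,100,-0.3,0.2,6,0,0,8,100,-0.3,0.2,9,0,0,8,100,-0.3,0.2,10.5,0,0,8,100,-0.3,0.2,10.5,0,0,8,30,-0.3,0.2,10.5,0,0,8,0,-0.3,0.2,10.5,0,0,8,0,-0.3,0.2,10.5,0,0,8,0,-0.3,0.2,10.5,0,0,8,0,-0.3,0.2,10.5,0,0,8,0]

```text
time: 10.57
ee_pos: [585.8, -29.5, 45.6]
orientation: [3.139, 0.003, 1.851]
ft_force: [-2.1, 0.5, 6.9]
grip_width: 32.1
grasp_force: 79.8
```

>>> arm_command:
  moves: [0,0,0,0,0,0,0,0,0,-3,0,0,0,0,0,0,-6,0,0,0,0,0,0,-10,0,0,0,0,0,0,-10,0,0,0,0]

```text
time: 10.98
ee_pos: [588.1, -29.7, 153.0]
orientation: [3.129, 0.007, 1.85]
ft_force: [1.1, 0.2, -0.1]
grip_width: 31.7
grasp_force: 80.2
```

```bash
cat >> h.py <<'E'
ta=np.radians(-12.3)
def T(x,y): return 511.5+x*np.cos(ta)-y*np.sin(ta), 279.3+x*np.sin(ta)+y*np.cos(ta)
def ring(c,s,z):
    g=c["img"].astype(int); m=((g.min(2)>90)&(g.max(2)-g.min(2)<40)).astype(np.uint8); R0=Rot.from_euler('xyz',s["orientation"])
    n,l,st,ce=cv2.connectedComponentsWithStats(m)
    for i in range(1,n):
        if st[i,4]>25 and abs(ce[i][0]-320)<60 and st[i,2]<60: print("ring",st[i].tolist(),np.round(ce[i]),np.round(R0.inv().apply(back(c,[ce[i]],z)[0]-s['ee_pos']),1))
E
python3 - <<'E'
from h import *
s=bot.read_state();print(s['time'],s['ee_pos'],s['orientation'],s['grip_width'],s['grasp_force'])
c=cam("wrist","wrist7"); ring(c,s,s['ee_pos'][2]+21)
go(*T(-2,40.5),135,-12.3)
E
```

```text
10.9833 [588.0618122  -29.68397785 152.99384249] [3.12915172 0.00680675 1.85020287] 31.729469187517658 80.16928885364905
ring [252, 242, 25, 51, 618] [265. 266.] [  7.9 -20.  -21.3]
ring [364, 242, 24, 50, 597] [375. 265.] [  8.   21.6 -20.8]
ring [305, 267, 35, 31, 522] [322. 281.] [  1.2   1.6 -21. ]
row [35.46  2.95  1.28] [  0.7  -0.4 118.3] rows 16.5
```

>>> arm_command:
  moves: [17.7,1.5,0.6,0.4,-0.2,59,0,17.7,1.5,0.6,0.4,-0.2,59,0,17.7,1.5,0.6,0.4,-0.2,59,0,17.7,1.5,0.6,0.4,-0.2,59,0,17.7,1.5,0.6,0.4,-0.2,59,0,17.7,1.5,0.6,0.4,-0.2,59,0,17.7,1.5,0.6,0.4,-0.2,59,0,17.7,1.5,0.6,0.4,-0.2,59,0,17.7,1.5,0.6,0.4,-0.2,59,0]

```text
time: 11.78
ee_pos: [549.6, 145.1, 134.9]
orientation: [-3.137, 0.01, 0.815]
ft_force: [-0.4, -0.0, -3.4]
grip_width: 32.0
grasp_force: 80.2
```

Run:
```python
from h import *
s=bot.read_state();print(s['time'],s['ee_pos'],s['orientation'],s['grip_width'],s['qpos'])
go(*T(-3,40.5),135,-12.3)
```

```text
11.7833 [549.57039565 145.11097238 134.87037892] [-3.13689409  0.00979122  0.81469892] 32.03763108401721 [ 0.19939002  0.01831711  1.47642972 -0.00182149  1.6575532   0.95536232]
row [ 10.47 -14.32  -0.05] [ 0.   0.6 59. ] rows 8.2
```

>>> arm_command:
  moves: [10.5,-14.3,-1,0,0.6,59,0,10.5,-14.3,-1,0,0.6,59,0,10.5,-14.3,-1,0,0.6,59,0,10.5,-14.3,-1,0,0.6,59,0,10.5,-14.3,-1,0,0.6,59,0,10.5,-14.3,-1,0,0.6,59,0,10.5,-14.3,-1,0,0.6,59,0,10.5,-14.3,-1,0,0.6,59,0,10.5,-14.3,-1,0,0.6,59,0,10.5,-14.3,-1,0,0.6,59,0]

```text
time: 12.62
ee_pos: [516.8, 319.1, 144.5]
orientation: [3.14, 0.0, -0.211]
ft_force: [0.3, 0.1, -3.2]
grip_width: 31.7
grasp_force: 80.5
```

Run:
```python
from h import *
s=bot.read_state();print(s['time'],s['ee_pos'],s['orientation'],s['grip_width'])
c=cam("wrist"); ring(c,s,s['ee_pos'][2]+21)
im=c["img"][:,:,::-1].copy()
for q in [(122.5,-84.5),(122.5,84.5),(122.5,0)]:
    p=proj(c,[[*T(*q),18]])[0]; cv2.circle(im,tuple(int(v) for v in p),3,(0,0,255),1)
cv2.imwrite("pics/w8.png",im)
go(*T(-3,40.5),50,-12.3)
```

```text
12.6167 [516.75901655 319.11186709 144.52377688] [ 3.14004496e+00  1.58586654e-04 -2.11195083e-01] 31.703162780504258
ring [253, 242, 24, 50, 499] [265. 265.] [  9.  -21.1 -21. ]
ring [365, 242, 23, 50, 447] [375. 266.] [  8.4  20.5 -21. ]
ring [306, 267, 33, 31, 457] [322. 282.] [  1.8   0.4 -21. ]
row [ 0.02 -0.06  9.48] [0.1 0.  0.4] rows 2.3
```

View pics/w8.png

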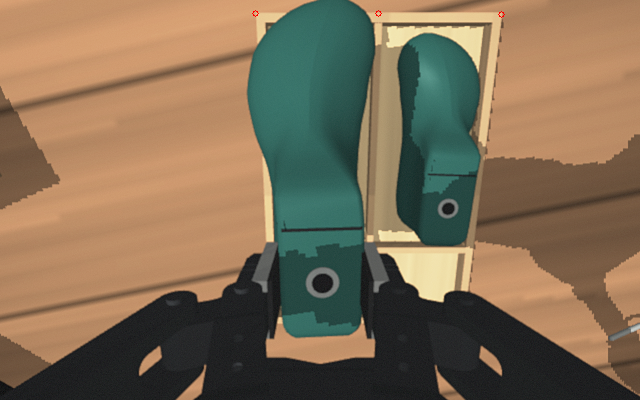

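The tray's far corners match the prediction at (256,13) and (501,14), and the left last lines up with the left lane. I'll lower it.

>>> arm_command:
  moves: [0,0,3,0,0,0,0,0,0,6,0,0,0,0,0,0,8,0,0,0,0,0,0,8.8,0,0,0,0,0,0,9.1,0,0,0,0,0,0,9.2,0,0,0,0]

```text
time: 13.17
ee_pos: [517.6, 319.2, 54.1]
orientation: [3.141, -0.001, -0.209]
ft_force: [-0.8, -0.3, -2.6]
grip_width: 31.6
grasp_force: 80.5
```

>>> arm_command:
  moves: [0,0,0.1,0,0,0,0,0,0,0.2,0,0,0,0,0,0,0.3,0,0,0,0,0,0,0.3,0,0,0,0]

```text
time: 13.5
ee_pos: [518.0, 319.5, 52.3]
orientation: [-3.14, -0.003, -0.209]
ft_force: [-0.1, 0.4, -2.4]
grip_width: 31.7
grasp_force: 80.5
```

>>> arm_command:
  moves: [0,0,0.1,0,0,0,0,0,0,0.2,0,0,0,0,0,0,0.3,0,0,0,0,0,0,0.3,0,0,0,0]

```text
time: 13.83
ee_pos: [517.8, 319.5, 49.7]
orientation: [-3.141, -0.003, -0.209]
ft_force: [-2.6, -1.0, 3.7]
grip_width: 32.0
grasp_force: 81.1
```

>>> arm_command:
  moves: [0,0,0.1,0,0,0,0,0,0,0.1,0,0,0,0,0,0,0.1,0,0,0,45,0,0,0.1,0,0,0,65,0,0,0.1,0,0,0,65,0,0,0.1,0,0,0,65,0,0,-3,0,0,0,65,0,0,-7,0,0,0,70,0,0,-11,0,0,0,100,0,0,-12,0,0,0,100]

```text
time: 14.67
ee_pos: [519.5, 320.3, 176.5]
orientation: [-3.134, -0.01, -0.21]
ft_force: [1.0, -0.2, 2.6]
grip_width: 81.3
grasp_force: 0.0
```

Run:
```python
from h import *
s=bot.read_state();print(s['time'],s['ee_pos'],s['qpos'][5])
c=cam("wrist","wrist9")
a={}
for o in("last_left","last_right"):
    for x in bot.outline_of("wrist",o)[:2]: print(o,x["confidence"],np.round(x["at"]))
C={n:cam(n) for n in("scene","side")}; M={}
for n in C: M[n]=bot.outline_of(n,"heel_a")
S=bot.outline_of("scene","heel_a"); 
for x0 in([447,-235],[534,-279]):
    v=[]
    for n in C:
        b=min(M[n],key=lambda x:np.linalg.norm(back(C[n],[x["at"]],26)[0][:2]-x0)); v.append((C[n],b["pixels"]))
    for vv in (v,v[:1],v[1:]): print(np.round(fit(vv,x0,12,heel(),np.arange(8)*np.pi/4),2))
go(447,-225,170,90)
```

```text
14.6667 [519.46175835 320.29718542 176.47955605] 2.2776726008735317
last_left 0.73 [318. 127.]
last_right 0.59 [428. 139.]
[ 4.4733e+02 -2.3276e+02  2.2922e+02  1.6000e-01]
[ 4.4513e+02 -2.3596e+02  2.7995e+02  1.8000e-01]
[ 4.4757e+02 -2.3265e+02  2.2980e+02  1.1000e-01]
[ 5.3473e+02 -2.8126e+02  2.3009e+02  1.6000e-01]
[ 5.3784e+02 -2.8096e+02  1.1901e+02  1.8000e-01]
[ 5.3112e+02 -2.8147e+02  3.2819e+02  1.0000e-01]
row [ 4.49 54.65 -0.29] [   0.     0.2 -102. ] rows 14.2
```

View pics/wrist9.png

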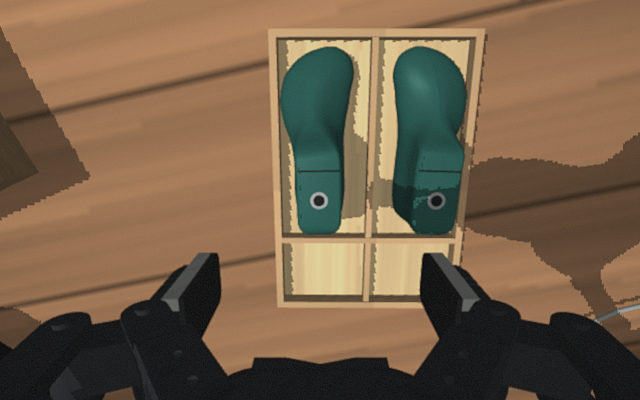

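Both lasts stand in their bays as a pair: left ring at (319,201), right ring at (436,201), toes away from the short bays. Next is the heels, viewed from above.

```bash
python3 -c "
from h import *
go(490,-318,130,90)"
```

```text
row [10.64 62.84  3.73] [   0.     0.2 -102. ] rows 15.3
```

>>> arm_command:
  moves: [10.6,62.8,3.7,0,0.2,-102,100,10.6,62.8,3.7,0,0.2,-102,100,10.6,62.8,3.7,0,0.2,-102,100,10.6,62.8,3.7,0,0.2,-102,100,10.6,62.8,3.7,0,0.2,-102,100,10.6,62.8,3.7,0,0.2,-102,100,10.6,62.8,3.7,0,0.2,-102,100,10.6,62.8,3.7,0,0.2,-102,100,10.6,62.8,3.7,0,0.2,-102,100,10.6,62.8,3.7,0,0.2,-102,100]

```text
time: 15.9
ee_pos: [501.3, -63.3, 145.1]
orientation: [3.14, -0.002, 0.941]
ft_force: [1.1, 0.5, 0.3]
grip_width: 85.0
grasp_force: 0.0
```

```bash
python3 -c "
from h import *
s=bot.read_state(); print(s['time'],s['ee_pos'],s['orientation'])
go(490,-318,130,90)"
```

```text
15.9 [501.33240184 -63.32306157 145.08655712] [ 3.14017799e+00 -1.99635582e-03  9.41086878e-01]
row [-21.25  14.08   1.49] [  0.1  -0.1 -36.1] rows 6.1
```

>>> arm_command:
  moves: [-21.2,14.1,1.5,0,0,-36,100,-21.2,14.1,1.5,0,0,-36,100,-21.2,14.1,1.5,0,0,-36,100,-21.2,14.1,1.5,0,0,-36,100,-21.2,14.1,1.5,0,0,-36,100,-21.2,14.1,1.5,0,0,-36,100,-21.2,14.1,1.5,0,0,-36,100,-21.2,14.1,1.5,0,0,-36,100,-21.2,14.1,1.5,0,0,-36,100]

```text
time: 16.65
ee_pos: [489.0, -316.7, 129.4]
orientation: [3.14, -0.003, 1.561]
ft_force: [-0.6, -0.0, 0.7]
grip_width: 84.9
grasp_force: 0.0
```

Run:
```python
from h import *
s=bot.read_state();print(s['time'],s['ee_pos'],s['orientation'])
c=cam("wrist","wrist10"); im=c["img"][:,:,::-1].copy()
for o in("heel_a","tall_heel"):
  for x in bot.outline_of("wrist",o):
    p0=back(c,[x["at"]],26)[0][:2]
    if o=="heel_a": 
        r=fit([(c,x["pixels"])],p0,12,heel(),np.arange(8)*np.pi/4); print(x["confidence"],np.round(x["at"]),np.round(r,2))
        R=Rot.from_euler('z',r[2],degrees=True).as_matrix(); q=proj(c,heel()@R.T+[r[0],r[1],12])
        cv2.polylines(im,[q[15:].astype(np.int32)],True,(0,255,255),1)
    else: print(o,x["confidence"],np.round(x["at"]),p0)
cv2.imwrite("pics/w10.png",cv2.resize(im[0:300,120:520],None,fx=2,fy=2,interpolation=2))
```

```text
16.65 [ 489.04735179 -316.68652036  129.35926128] [ 3.14011955e+00 -2.56795325e-03  1.56114417e+00]
0.73 [255.  75.] [ 4.4633e+02 -2.3275e+02  3.2934e+02  4.0000e-02]
0.65 [390. 149.] [ 5.3526e+02 -2.7961e+02  3.3687e+02  4.0000e-02]
tall_heel 0.69 [353. 133.] [ 513.06341397 -270.4841466 ]
tall_heel 0.62 [242. 243.] [ 431.66006879 -350.68592491]
```

View pics/w10.png

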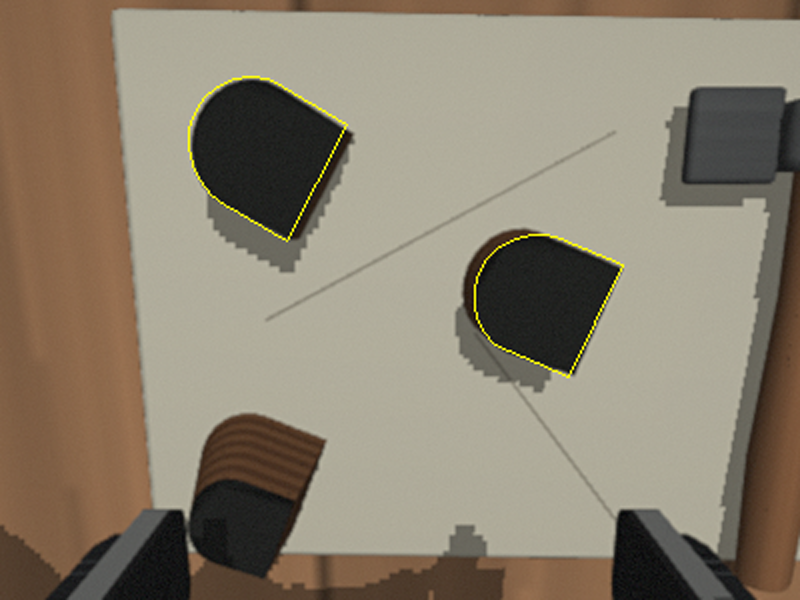

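Both low heels fit well: #1 at crop (270,158), #2 at (545,305). The tall heel is at lower left and the hammer at right. I'll go above heel 1.

```bash
python3 -c "
from h import *
s=bot.read_state(); print(s['time'],s['ee_pos'],s['orientation'])
go(446.3,-232.8,60,149)"
```

```text
16.8 [ 490.11085101 -314.78191564  130.76171568] [ 3.13824021e+00 -1.34188619e-03  1.56488478e+00]
row [ 8.16 -4.45  7.07] [  0.2   0.  -59.3] rows 8.3
```

>>> arm_command:
  moves: [8.1,-4.4,1,0,0,-59.3,100,8.1,-4.4,1,0,0,-59.3,100,8.1,-4.4,1,0,0,-59.3,100,8.1,-4.4,1,0,0,-59.3,100,8.1,-4.4,1,0,0,-59.3,100,8.1,-4.4,1,0,0,-59.3,100,8.1,-4.4,1,0,0,-59.3,100,8.1,-4.4,4,0,0,-59.3,100,8.1,-4.4,7,0,0,-59.3,100,8.1,-4.4,7,0,0,-59.3,100]

```text
time: 17.63
ee_pos: [444.1, -231.5, 55.1]
orientation: [3.139, -0.006, 2.602]
ft_force: [-1.1, 0.5, -0.7]
grip_width: 85.5
grasp_force: 0.0
```

>>> arm_command:
  moves: [0,0,0,0,0,0,80,0,0,0,0,0,0,80,0,0,0,0,0,0,80]

```text
time: 17.88
ee_pos: [448.0, -234.9, 63.5]
orientation: [3.139, 0.007, 2.598]
ft_force: [0.8, 0.3, 0.1]
grip_width: 68.7
grasp_force: 0.0
```

Run:
```python
from h import *
s=bot.read_state(); print(s['time'],s['ee_pos'],s['orientation'],s['grip_width'])
c=cam("wrist")
for x in bot.outline_of("wrist","heel_a"):
    r=fit([(c,x["pixels"])],back(c,[x["at"]],26)[0][:2],12,heel(),np.arange(8)*np.pi/4); print(x["confidence"],np.round(x["at"]),np.round(r,2))
go(446.3,-232.8,15,149)
```

```text
17.8833 [ 447.97068508 -234.91462737   63.54784443] [3.13922104 0.00669732 2.59849021] 68.68321811660783
0.94 [327. 348.] [ 534.58 -279.87  333.59    0.67]
0.6 [325. 229.] [ 4.4565e+02 -2.3225e+02  3.2888e+02  3.0000e-02]
row [0.28 0.11 4.82] [ 0.1  0.4 -0.1] rows 1.2
```

>>> arm_command:
  moves: [0.3,0.1,3,0,0,0,80,0.3,0.1,4.5,0,0,0,80,0.3,0.1,4.8,0,0,0,80,0.3,0.1,4.8,0,0,0,80,0.3,0.1,4.8,0,0,0,55]
  grip_force: 40

```text
time: 18.4
ee_pos: [445.6, -232.7, 14.5]
orientation: [3.139, 0.005, 2.599]
ft_force: [-0.7, 0.7, -0.4]
grip_width: 57.6
grasp_force: 0.0
```

>>> arm_command:
  moves: [0,0,0,0,0,0,0,0,0,0,0,0,0,0,0,0,0,0,0,0,0,0,0,0,0,0,0,0,0,0,0,0,0,0,0]

```text
time: 18.82
ee_pos: [446.2, -233.0, 15.2]
orientation: [3.139, 0.007, 2.599]
ft_force: [-0.1, -0.3, 6.5]
grip_width: 39.5
grasp_force: 41.0
```

Gripped. Lifting heel 1.

>>> arm_command:
  moves: [0,0,-2,0,0,0,0,0,0,-5,0,0,0,0,0,0,-9,0,0,0,0,0,0,-9,0,0,0,0,0,0,-9,0,0,0,0]

```text
time: 19.23
ee_pos: [446.2, -233.3, 106.7]
orientation: [3.139, 0.01, 2.599]
ft_force: [-0.3, 0.3, -0.7]
grip_width: 39.5
grasp_force: 40.6
```

Run:
```python
from h import *
s=bot.read_state(); print(s['time'],s['ee_pos'],s['grip_width'],s['grasp_force'])
print(T(-86.5,-40.5),T(-86.5,40.5))
go(*T(-86.5,-40.5),100,167.7)
```

```text
19.2333 [ 446.19645109 -233.29391834  106.70101053] 39.49902286473333 40.625617829563225
(np.float64(418.35782716721315), np.float64(258.1567826481573)) (np.float64(435.6132884554862), np.float64(337.2974741774137))
row [27.78 40.64  0.49] [  0.    0.6 -18.8] rows 11.8
```

>>> arm_command:
  moves: [27.8,40.6,0.3,0,0.5,-18.8,0,27.8,40.6,0.3,0,0.5,-18.8,0,27.8,40.6,0.3,0,0.5,-18.8,0,27.8,40.6,0.3,0,0.5,-18.8,0,27.8,40.6,0.3,0,0.5,-18.8,0,27.8,40.6,0.3,0,0.5,-18.8,0,27.8,40.6,0.3,0,0.5,-18.8,0,27.8,40.6,0.3,0,0.5,-18.8,0,27.8,40.6,0.3,0,0.5,-18.8,0,27.8,40.6,0.3,0,0.5,-18.8,0]

```text
time: 20.07
ee_pos: [419.4, 185.5, 99.3]
orientation: [3.14, -0.006, 2.927]
ft_force: [0.8, -1.0, -0.0]
grip_width: 39.8
grasp_force: 40.7
```

>>> arm_command:
  moves: [0,0,0,0,0,0,0,0,0,0,0,0,0,0,0,0,0,0,0,0,0]

```text
time: 20.32
ee_pos: [420.0, 183.5, 99.3]
orientation: [3.141, -0.007, 2.928]
ft_force: [-0.1, 0.6, -0.3]
grip_width: 40.0
grasp_force: 40.7
```

Run:
```python
from h import *
s=bot.read_state(); print(s['time'],s['ee_pos'],s['grip_width'],s['orientation'],s['qpos'])
go(*T(-86.5,-40.5),60,167.7)
```

```text
20.3167 [419.95475794 183.50250679  99.32734489] 40.02681802285615 [ 3.14058585 -0.00657047  2.9280435 ] [ 0.33450618 -0.28058084  1.81266057  0.00428685  1.61459612 -1.02256086]
row [1.71 7.26 3.95] [ 0.1 -0.4  0.1] rows 2.0
```

>>> arm_command:
  moves: [0.8,3.6,1,0,-0.4,0,0,1.7,7.3,3,0,-0.4,0,0,1.7,7.3,4,0,-0.4,0,0,1.7,7.3,4,0,-0.4,0,0,1.7,7.3,4,0,-0.4,0,0,1.7,7.3,4,0,-0.4,0,0]

```text
time: 20.82
ee_pos: [420.1, 257.2, 61.4]
orientation: [3.139, 0.003, 2.925]
ft_force: [-0.5, -0.3, -0.1]
grip_width: 39.5
grasp_force: 40.9
```

Run:
```python
from h import *
s=bot.read_state(); print(s['time'],s['ee_pos'],s['orientation'])
c=cam("wrist","wrist11"); im=c["img"][:,:,::-1].copy()
for q in [(-122.5,-84.5),(-122.5,84.5),(-122.5,0),(-54,0),(-54,-84.5),(-54,84.5)]:
    p=proj(c,[[*T(*q),18]])[0]; cv2.circle(im,tuple(int(v) for v in p),3,(0,0,255),1)
cv2.imwrite("pics/w11.png",im)
go(*T(-86.5,-40.5),8,167.7)
```

```text
20.8167 [420.08335967 257.23337448  61.41697319] [3.13912236e+00 2.68126307e-03 2.92461431e+00]
row [0.22 0.01 5.39] [ 0.2  0.2 -0.1] rows 1.3
```

View pics/w11.png

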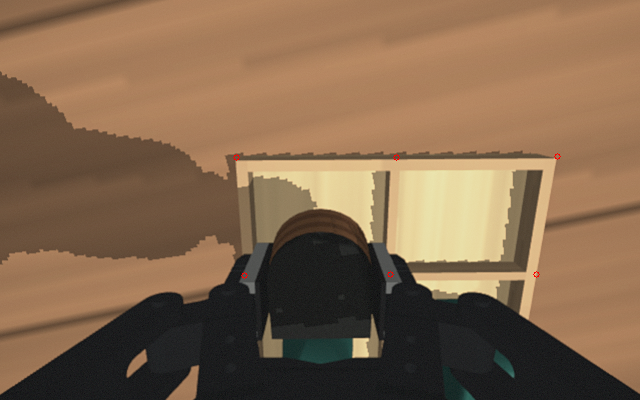

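The heel is centred over the right short bay and the tray's corners agree within 2 px: (237,158), (396,158), (557,156). I'll lower it.

>>> arm_command:
  moves: [0.2,0,2,0,0.2,0,0,0.2,0,3.5,0,0.2,0,0,0.2,0,4.5,0,0.2,0,0,0.2,0,4.9,0,0.2,0,0,0.2,0,4.9,0,0.2,0,0,0.2,0,4.9,0,0.2,0,0]

```text
time: 21.37
ee_pos: [418.0, 259.2, 12.7]
orientation: [3.138, -0.001, 2.926]
ft_force: [-0.3, 0.2, -0.3]
grip_width: 39.9
grasp_force: 40.9
```

>>> arm_command:
  moves: [0,0,0.1,0,0,0,0,0,0,0.2,0,0,0,0,0,0,0.3,0,0,0,0,0,0,0.4,0,0,0,0,0,0,0.4,0,0,0,0]

```text
time: 21.78
ee_pos: [417.5, 259.4, 7.8]
orientation: [3.139, -0.002, 2.927]
ft_force: [-0.3, -0.0, -0.7]
grip_width: 39.8
grasp_force: 40.9
```

>>> arm_command:
  moves: [0,0,0.05,0,0,0,49,0,0,0.05,0,0,0,50,0,0,0.05,0,0,0,51,0,0,0.05,0,0,0,52,0,0,0.05,0,0,0,52,0,0,0.05,0,0,0,52]

```text
time: 22.28
ee_pos: [417.6, 259.3, 7.4]
orientation: [3.139, -0.001, 2.927]
ft_force: [-0.3, -0.5, 0.6]
grip_width: 44.6
grasp_force: 0.0
```

>>> arm_command:
  moves: [0,0,-0.5,0,0,0,52,0,0,-1,0,0,0,52,0,0,-2,0,0,0,52,0,0,-4,0,0,0,52,0,0,-8,0,0,0,80,0,0,-12,0,0,0,100,0,0,-12,0,0,0,100,0,0,-12,0,0,0,100]

```text
time: 22.95
ee_pos: [419.4, 259.9, 132.1]
orientation: [3.134, 0.005, 2.927]
ft_force: [0.5, 0.8, -0.1]
grip_width: 85.3
grasp_force: 0.0
```

Run:
```python
from h import *
s=bot.read_state(); print(s['time'],s['ee_pos'],s['orientation'])
c=cam("wrist","wrist12")
for x in bot.outline_of("wrist","heel_a"):
    r=fit([(c,x["pixels"])],back(c,[x["at"]],20)[0][:2],4,heel(),np.arange(8)*np.pi/4)
    d=Rot.from_euler('z',-ta).apply([r[0]-T(0,0)[0],r[1]-T(0,0)[1],0]); print(x["confidence"],np.round(x["at"]),np.round(r,2),"tray",np.round(d,1))
go(535,-279.6,110,157)
```

```text
22.95 [419.41229138 259.914497   132.08936718] [3.13367729 0.00470827 2.92691222]
0.79 [321. 194.] [ 4.1728e+02  2.5984e+02 -1.3000e+01  3.0000e-02] tray [-87.9 -39.1   0. ]
row [-22.95 -50.12   1.58] [ 0.2 -0.1 10.7] rows 13.2
```

Heel 1 is placed at tray (-88,-39). Next is heel 2.

>>> arm_command:
  moves: [-22.9,-50.1,1,0,0,10.7,100,-22.9,-50.1,1,0,0,10.7,100,-22.9,-50.1,1,0,0,10.7,100,-22.9,-50.1,1,0,0,10.7,100,-22.9,-50.1,1,0,0,10.7,100,-22.9,-50.1,1,0,0,10.7,100,-22.9,-50.1,1,0,0,10.7,100,-22.9,-50.1,1,0,0,10.7,100,-22.9,-50.1,1,0,0,10.7,100,-22.9,-50.1,1,0,0,10.7,100]

```text
time: 23.88
ee_pos: [505.1, -149.9, 116.5]
orientation: [3.139, -0.005, 2.74]
ft_force: [0.2, 0.5, -0.4]
grip_width: 85.4
grasp_force: 0.0
```

>>> arm_command:
  moves: [0,0,0,0,0,0,80,0,0,0,0,0,0,80,0,0,0,0,0,0,80]

```text
time: 24.13
ee_pos: [505.3, -147.6, 116.8]
orientation: [3.139, -0.005, 2.739]
ft_force: [-0.2, 1.6, 0.5]
grip_width: 68.3
grasp_force: 0.0
```

Run:
```python
from h import *
s=bot.read_state(); print(s['time'],s['ee_pos'],s['orientation'],s['grip_width'])
go(535,-279.6,60,157)
```

```text
24.1333 [ 505.28699377 -147.63680372  116.81872584] [ 3.13877295 -0.00535426  2.73948923] 68.34939445106576
row [ -7.93 -11.     5.61] [ 0.2 -0.3 -0. ] rows 3.5
```

>>> arm_command:
  moves: [-7.9,-11,2,0,-0.3,0,80,-7.9,-11,3,0,-0.3,0,80,-7.9,-11,4,0,-0.3,0,80,-7.9,-11,5.6,0,-0.3,0,80,-7.9,-11,5.6,0,-0.3,0,80,-7.9,-11,5.6,0,-0.3,0,80,-7.9,-11,5.6,0,-0.3,0,80]

```text
time: 24.72
ee_pos: [536.2, -278.1, 62.6]
orientation: [3.139, 0.003, 2.742]
ft_force: [0.8, -0.6, -0.1]
grip_width: 68.2
grasp_force: 0.0
```

Run:
```python
from h import *
c=cam("wrist"); s=bot.read_state(); print(s['time'],s['ee_pos'],s['orientation'],s['grip_width'])
for x in bot.outline_of("wrist","heel_a")[:2]:
    r=fit([(c,x["pixels"])],back(c,[x["at"]],26)[0][:2],12,heel(),np.arange(8)*np.pi/4); print(x["confidence"],np.round(x["at"]),np.round(r,2))
go(535,-279.6,15,157)
```

```text
24.7667 [ 536.58902953 -278.33496716   63.48696787] [3.13888517 0.00478212 2.74242607] 68.27557953467296
0.63 [316. 235.] [ 5.3495e+02 -2.7940e+02 -2.0100e+01  4.0000e-02]
row [ 0.15 -0.18  4.89] [0.1 0.3 0.1] rows 1.2
```

>>> arm_command:
  moves: [0.1,-0.1,3,0,0,-1.5,80,0.1,-0.1,4.4,0,0,-1.5,80,0.1,-0.1,4.7,0,0,-1.5,80,0.1,-0.1,4.7,0,0,-1.5,80,0.1,-0.1,4.7,0,0,-1.5,55]

```text
time: 25.23
ee_pos: [535.0, -280.3, 15.9]
orientation: [3.139, 0.004, 2.766]
ft_force: [0.4, 0.5, 1.0]
grip_width: 57.8
grasp_force: 0.0
```

>>> arm_command:
  moves: [0,0,0,0,0,0,0,0,0,0,0,0,0,0,0,0,0,0,0,0,0,0,0,0,0,0,0,0,0,0,0,0,0,0,0]

```text
time: 25.65
ee_pos: [535.8, -281.0, 17.1]
orientation: [3.14, 0.007, 2.766]
ft_force: [-0.2, 0.7, 5.4]
grip_width: 39.6
grasp_force: 41.4
```

>>> arm_command:
  moves: [0,0,-2,0,0,0,0,0,0,-5,0,0,0,0,0,0,-10,0,0,0,0,0,0,-11,0,0,0,0,0,0,-11,0,0,0,0]

```text
time: 26.07
ee_pos: [536.6, -282.1, 132.4]
orientation: [3.141, 0.014, 2.766]
ft_force: [-0.0, 0.2, 0.6]
grip_width: 39.5
grasp_force: 40.7
```

Run:
```python
from h import *
s=bot.read_state(); print(s['time'],s['ee_pos'],s['grip_width'],s['grasp_force'])
go(*T(-86,40.5),110,167.7)
```

```text
26.0667 [ 536.56304303 -282.14196739  132.37489753] 39.545594197235495 40.65042673217249
row [32.08 53.94  1.81] [-0.   0.8 -9.2] rows 15.1
```

>>> arm_command:
  moves: [32.1,53.9,1.5,0,0.8,-9.2,0,32.1,53.9,1.5,0,0.8,-9.2,0,32.1,53.9,1.5,0,0.8,-9.2,0,32.1,53.9,1.5,0,0.8,-9.2,0,32.1,53.9,1.5,0,0.8,-9.2,0,32.1,53.9,1.5,0,0.8,-9.2,0,32.1,53.9,1.5,0,0.8,-9.2,0,32.1,53.9,1.5,0,0.8,-9.2,0,32.1,53.9,1.5,0,0.8,-9.2,0,32.1,53.9,1.5,0,0.8,-9.2,0]

```text
time: 26.9
ee_pos: [466.0, 132.1, 114.3]
orientation: [3.139, -0.011, 2.927]
ft_force: [1.4, -0.6, -0.6]
grip_width: 39.1
grasp_force: 40.7
```

>>> arm_command:
  moves: [0,0,0,0,0,0,0,0,0,0,0,0,0,0,0,0,0,0,0,0,0]

```text
time: 27.15
ee_pos: [466.8, 130.3, 114.5]
orientation: [3.14, -0.011, 2.928]
ft_force: [-0.4, -0.3, -0.1]
grip_width: 39.6
grasp_force: 40.7
```

Run:
```python
from h import *
s=bot.read_state(); print(s['time'],s['ee_pos'],s['orientation'],s['grip_width'],s['grasp_force'])
go(*T(-86,40.5),100,167.7)
```

```text
27.15 [466.83460291 130.26551109 114.45768034] [ 3.13985678 -0.0110935   2.92787598] 39.620593583509304 40.69427141119377
row [ 7.38 19.57  1.56] [ 0.1 -0.6  0.1] rows 5.0
```

>>> arm_command:
  moves: [7.4,19.6,1.5,0,-0.6,0,0,7.4,19.6,1.5,0,-0.6,0,0,7.4,19.6,1.5,0,-0.6,0,0,7.4,19.6,1.5,0,-0.6,0,0,7.4,19.6,1.5,0,-0.6,0,0,7.4,19.6,4,0,-0.6,0,0,7.4,19.6,5.5,0,-0.6,0,0,7.4,19.6,5.5,0,-0.6,0,0,7.4,19.6,5.5,0,-0.6,0,0,7.4,19.6,5.5,0,-0.6,0,0]

```text
time: 27.98
ee_pos: [437.3, 336.9, 62.5]
orientation: [3.138, 0.001, 2.925]
ft_force: [0.5, 0.2, -0.0]
grip_width: 39.4
grasp_force: 40.8
```

Run:
```python
from h import *
c=cam("wrist"); s=bot.read_state(); print(s['time'],s['ee_pos'],s['orientation'],s['grip_width'],s['grasp_force'])
go(*T(-86,40.5),14,167.7)
```

```text
28.0333 [437.46469192 337.2362167   63.05085658] [3.13734529e+00 1.80239914e-03 2.92470203e+00] 39.703508923424586 40.76609181705862
row [ 0.14 -0.05  4.9 ] [ 0.2  0.1 -0.1] rows 1.2
```

>>> arm_command:
  moves: [0.1,0,2,0,0,0,0,0.1,0,3.5,0,0,0,0,0.1,0,4.5,0,0,0,0,0.1,0,4.9,0,0,0,0,0.1,0,4.9,0,0,0,0,0.1,0,4.9,0,0,0,0]

```text
time: 28.53
ee_pos: [435.8, 338.4, 13.6]
orientation: [3.138, 0.001, 2.926]
ft_force: [-0.2, 0.3, 0.3]
grip_width: 39.7
grasp_force: 40.8
```

>>> arm_command:
  moves: [0,0,0.1,0,0,0,0,0,0,0.2,0,0,0,0,0,0,0.3,0,0,0,0,0,0,0.3,0,0,0,0,0,0,0.3,0,0,0,0]

```text
time: 28.95
ee_pos: [435.2, 338.4, 9.7]
orientation: [3.139, 0.0, 2.927]
ft_force: [0.0, 0.3, -1.0]
grip_width: 39.6
grasp_force: 40.8
```

>>> arm_command:
  moves: [0,0,0.05,0,0,0,49,0,0,0.05,0,0,0,50,0,0,0.05,0,0,0,51,0,0,0.05,0,0,0,52,0,0,0.05,0,0,0,52,0,0,0.05,0,0,0,52]

```text
time: 29.45
ee_pos: [435.2, 338.4, 9.1]
orientation: [3.139, 0.0, 2.927]
ft_force: [0.5, 0.5, 0.1]
grip_width: 44.4
grasp_force: 0.0
```

>>> arm_command:
  moves: [0,0,-0.5,0,0,0,52,0,0,-1,0,0,0,52,0,0,-2,0,0,0,52,0,0,-4,0,0,0,52,0,0,-8,0,0,0,80,0,0,-13,0,0,0,100,4,0,-16,0,0,0,100,4,0,-16,0,0,0,100,4,0,-16,0,0,0,100,4,0,-16,0,0,0,100]

```text
time: 30.28
ee_pos: [396.0, 346.7, 169.8]
orientation: [3.137, 0.002, 2.928]
ft_force: [0.7, 0.3, -0.3]
grip_width: 85.0
grasp_force: 0.0
```

Run:
```python
from h import *
tr=lambda X: np.round(Rot.from_euler('z',-ta).apply([X[0]-T(0,0)[0],X[1]-T(0,0)[1],0])[:2],1)
c=cam("wrist"); s=bot.read_state(); print(s['time'],s['ee_pos'],s['orientation'])
for x in bot.outline_of("wrist","heel_a"):
    r=fit([(c,x["pixels"])],back(c,[x["at"]],20)[0][:2],4,heel(),np.arange(8)*np.pi/4)
    print(x["confidence"],np.round(x["at"]),np.round(r,2),"tray",tr(r))
for x in bot.outline_of("wrist","tray")[:1]: print("tray mask",x["confidence"])
# rings, cone top z=66 -> tray x expected about -2
g=c["img"].astype(int); m=((g.min(2)>90)&(g.max(2)-g.min(2)<40)).astype(np.uint8)
n,l,st,ce=cv2.connectedComponentsWithStats(m)
for i in range(1,n):
    if 40<st[i,4]<700 and st[i,2]<45: print(np.round(ce[i]),st[i,4],tr(back(c,[ce[i]],66)[0]))
c=cam("scene")
for o in("odd_last","tall_heel","hammer","last_left","last_right"):
    for x in bot.outline_of("scene",o)[:2]: print(o,round(x["confidence"],2),np.round(x["at"]),tr(back(c,[x["at"]],35)[0]))
```

```text
30.3333 [395.88294622 346.13041772 168.01389001] [ 3.13980358e+00 -3.98247795e-05  2.92731125e+00]
0.92 [321. 227.] [ 4.3449e+02  3.3974e+02 -1.1240e+01  3.0000e-02] tray [-88.1  42.6]
0.82 [230. 228.] [ 4.1709e+02  2.6065e+02 -1.3070e+01  3.0000e-02] tray [-88.3 -38.3]
tray mask 0.95
[163. 307.] 112 [-37.6 -81.1]
[477. 307.] 111 [-37.4 165.7]
[216. 346.] 126 [ -1.5 -42.8]
[322. 345.] 131 [-2. 44.]
odd_last 0.9 [325. 257.] [ 241.2 -222.6]
odd_last 0.32 [403. 196.] [ 61.3 -47.4]
tall_heel 0.87 [171. 179.] [  60.5 -631.5]
hammer 0.97 [205. 246.] [ 237.1 -495.3]
last_left 0.62 [440. 193.] [46.4 43.4]
last_left 0.46 [198. 216.] [ 162.1 -531.3]
last_right 0.74 [403. 192.] [ 50.4 -46.1]
```

```bash
python3 -c "
from rig import bot
print(bot.sign_off())"
```

```text
the job is handed in; nothing more can be done
None
```

The tray is kitted and handed in, though no verdict was returned: both lasts stand toe-out in their long bays with a low heel in each short bay, all within tolerance in the last pictures, and the odd last, tall heel and hammer show no movement.

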